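Scan the orange-taped parcel at the bicycle workshop desk

TASK

Book in the parcel with the orange tape: pick up the handheld barcode scanner from its blue mat, point its window straight down at the middle of that parcel's barcode from about 10 cm above, with the scanner's handle in line with the bars (either way round), and hold it still there for a good second. Then lay the scanner back down, right way up and lengthwise, in the middle of its mat. Do not scan the blue-taped parcel, do not shove the parcels about, and do not drop the scanner.

Things in the scene. Friction and masses are not known exactly. Their poses are not given: they have to be found in the camera images.
- scanner_grip (a point): Handheld barcode scanner, 162 mm long, about 0.2 kg, lying level on its mat. This is its grip point and centre of mass, in mid-handle, 26 mm above its underside. x points along the handle to the head, y across, z up. White handle 30 mm wide (y), 28 mm high, x = -75 to +45 mm; yellow head 46 mm wide, 44 mm high, x = +45 to +87 mm; a small foot under the tail.
- scanner_window (a point): Centre of the scanner's red window, in the underside of its yellow head: 66 mm ahead (+x) of the grip point and 26 mm below it, same axes. It looks along -z, straight down when the scanner is level. Its scan line spreads along y and crosses the bars when the scanner's x is parallel to the label's x, either way round.
- orange_code (a point): Centre of the barcode label on top of the parcel with orange tape: a loose brown carton 120 (x) x 90 (y) x 50 mm high, flat on the desk. The white label, 44 mm (x) by 70 mm (y), lies 18 mm towards -x of the carton's middle, the orange tape round its +x end; z is up. The black bars run along x, one after another along y. This is the one to scan.
- blue_code (a point): The same point and axes on an equal carton with blue tape and the same kind of label: not to be scanned. A red tape dispenser (150 x 65 mm, 92 mm high) and a small black bicycle lamp also stand about on the desk.
- mat: Blue rubber mat fixed on the desk, 280 mm (x) by 140 mm (y), 4 mm thick; origin at the centre of its underside, z up. The scanner lies lengthwise (along x) on it.
Mind the look-alikes: they are no part of the job. What is shaped like the part that bears orange_code but purple or yellow is not meant.

How it is judged:
By the outcome, as a careful person would: the job done as asked, in the order asked, and still so for the second after the job is handed in, with the robot touching nothing.
It also fails if it takes over 48 s, if anything falls off the work surface, if the arm or the gripper's body presses on something with over 40 N, if the wrist force passes 120 N, or if a joint passes its speed limit or range.

ROBOT

A 7-joint arm with a two-finger parallel gripper is mounted at the origin on the work surface. World frame = base frame: x ahead of the robot, y to its left, z up, the work surface at z = 0. Lengths are in m, angles in rad, forces in N, time in s.
With the tool pointing down it reaches from about 0.425 to 0.975 m from the base axis. Payload 16.7 kg.
Tool frame: the origin (TCP) lies midway between the tips of the shut fingers; the grasp point (between the pads) lies arm.grip_depth behind it (arm.grip_depth is the distance from the TCP to the grasp point, in m); z points along the fingers, y is the direction in which the jaws open and shut (so a half turn about z gives the same grasp; the last joint's range is limited). The gripper opens to 85 mm and grips with 20 to 120 N. Pads are 22 mm wide; open, the fingers measure 114 mm over their backs; the gripper's body (76 mm by 85 mm) begins 54 mm behind the grasp point. The pads swing forward as they close: fully open they stand 13 mm farther back than shut.
Start: joints at [0.959, 0.426, 0.074, 1.606, -0.034, 1.111, -0.067], TCP at [0.301, -0.604, 0.231] pointing down, gripper open.
Joint ranges: [-2.85, 2.85], [-0.5, 2.14], [-1.23, 1.37], [0.21, 2.46], [-1.02, 4.16], [0.16, 2.05], [-2.73, 2.73]. Speed limits (rad/s): [1.89, 1.89, 2.39, 2.39, 3.01, 3.01, 3.01].

INTERFACE

Orientations are given as a unit quaternion [w, x, y, z].
In Python, from workcell import arm gives the robot as it stands. The module is installed in compiled form; this text tells all that it offers.
- The arm moves only by the shell command python3 -m creep 'ROWS' [FORCE]. ROWS is JSON, a list of rows, each a list of 5 numbers: the opening, from 0 (shut) to 1 (fully open), then the shift along the tool's x, y, z in units of 25 mm (1.0 is 25 mm), then the turn about the tool's z in units of 6 degrees (1.0 is 6 degrees). A call has 1 to 20 rows; each row shifts and turns the commanded pose from where the row before left it, along the tool's axes as they then stand; what a row does not reach is not made up. A row lasts 1/10 s, in which the tool goes at most 50 mm and 8.59 degrees, less where a joint would pass 70% of its speed; a pose out of reach is approached as far as the arm can. A call is refused whole if a number of a shift passes 1 or a number of a turn 1, either way. A call with a gripper value outside its range is refused whole. The fingers move at their own pace and stop on an object; FORCE is the grip in N (left out, the last holds). Time passes only in rows, so rows that do not move let the fingers close. It gives the time, the measured TCP pose, the force and the opening at its end, in the units of the state.
- arm.sense(): the state, without advancing time (a new reading comes with each control period).
- arm.camera(name): name is "scene" or "top" or "wrist"; returns the picture (480x640x3 uint8, blue, green, red); there is no depth.
- arm.calibration(name): a dict with "fx", "fy", "cx", "cy" (pixels), "pose" (4x4, takes a point from camera to world coordinates). Camera axes: x right, y down, z forward; pixel columns grow to the right and rows downward; lengths in m; the calibration is good to about 2 mm. The wrist camera is an equidistant fisheye: a pixel r from the principal point sees the ray r / f radians off the axis. A picture is of the moment at which its call begins: read the wrist's pose just before it. calibration takes no time and is no camera call; for the wrist camera it gives the pose at the moment of the call.
- arm.finish_job(): hands the job in, once; it reports no verdict.
The state is a dict: "time": time; "qpos": joint angles; "joint_velocities": joint speeds; "joint_torque": joint torques, N m; "eef_pos": TCP position; "orientation": TCP orientation; "ft_force": force on the tool from outside, world axes, zero at the start; "wrist_torque": the same for the moment, N m; "grip_width": finger opening in m.
Only numpy, scipy, OpenCV 4.12 (cv2) and the standard library are available. Lean on these libraries where they do the work, as an engineer would, in place of code of your own. Each camera call takes 0.05 s, during which the arm holds its last target.

## Working session

There is one attempt and no reset: what is moved stays moved. The work goes in short steps, Python scripts to look and compute and a shell command to move; the robot and the scene stay as the last step left them, time stands still between calls to the robot, and variables do not carry over. Pictures are saved under pics/ and viewed, and the job is handed in when it is done.

```bash
mkdir -p pics; python3 - <<'E'
from workcell import arm
import cv2
s=arm.sense(); print(s['time'],s['eef_pos'],s['orientation'],s['grip_width'],s['ft_force'],arm.grip_depth)
for n in ["scene","top"]:
    cv2.imwrite(f"pics/{n}0.png",arm.camera(n)); c=arm.calibration(n); print(n,c)
E
```

```text
0.0 [ 0.30113912 -0.60363076  0.23060634] [-6.18711757e-04  9.73351753e-01  2.29316256e-01 -1.94114089e-04] 0.08567310479624891 [ 0.55930046 -0.6114152  -0.53272014] 0.0187
scene {'fx': 590.7244560302435, 'fy': 590.7244560302435, 'cx': 311.4252342501, 'cy': 227.97744103962305, 'pose': array([[-0.66667062,  0.51455882, -0.53923975,  1.24950863],
       [ 0.74503303,  0.43886442, -0.50231844,  0.6115235 ],
       [-0.02181924, -0.73663236, -0.67594133,  0.87482089],
       [ 0.        ,  0.        ,  0.        ,  1.        ]])}
top {'fx': 577.5605091885584, 'fy': 577.5605091885584, 'cx': 314.5298717030193, 'cy': 235.03713200153427, 'pose': array([[ 5.91354857e-03, -9.73243638e-01,  2.29699478e-01,
         3.25196090e-01],
       [-9.99982515e-01, -5.75930359e-03,  1.34192548e-03,
         3.41726104e-02],
       [ 1.68885922e-05, -2.29703397e-01, -9.73260679e-01,
         1.25127880e+00],
       [ 0.00000000e+00,  0.00000000e+00,  0.00000000e+00,
         1.00000000e+00]])}
```

View pics/top0.png

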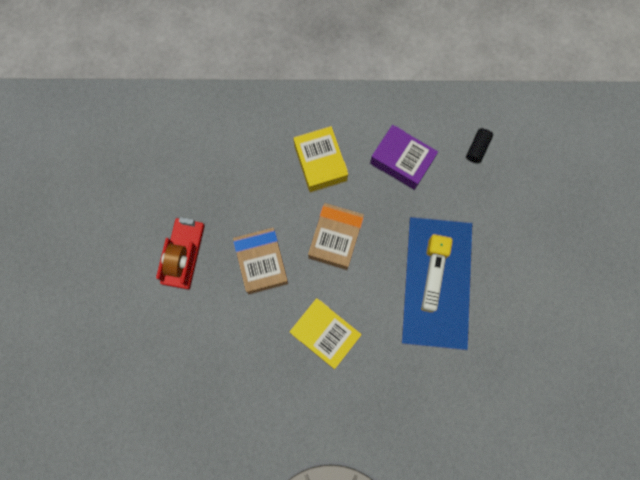

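View pics/scene0.png

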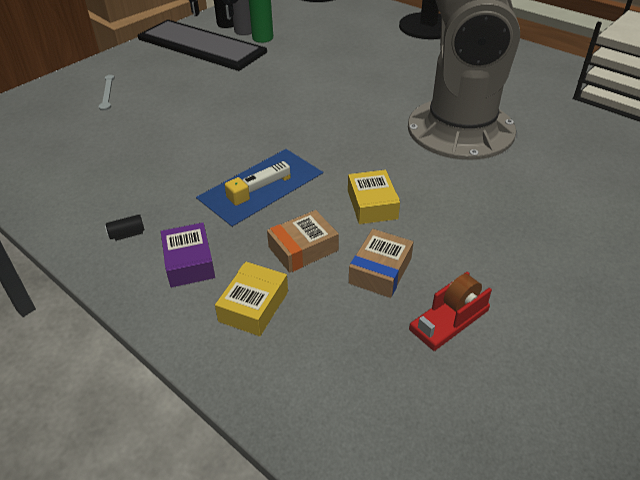

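```bash
cat > h.py <<'E'
import numpy as np, cv2
from workcell import arm
def cast(uv,z,c):
    uv=np.atleast_2d(uv).astype(float)
    d=np.c_[(uv[:,0]-c['cx'])/c['fx'],(uv[:,1]-c['cy'])/c['fy'],np.ones(len(uv))]@c['pose'][:3,:3].T
    o=c['pose'][:3,3]
    return (o+d*((z-o[2])/d[:,2])[:,None])[:,:2]
def hsv(im): return cv2.cvtColor(im,cv2.COLOR_BGR2HSV)
def blobs(m,amin=30):
    cs,_=cv2.findContours(m.astype(np.uint8),cv2.RETR_EXTERNAL,cv2.CHAIN_APPROX_NONE)
    return [c[:,0,:] for c in cs if cv2.contourArea(c)>amin]
def rect(P):
    (cx,cy),(w,h),a=cv2.minAreaRect((P*1000).astype(np.float32))
    if w<h: w,h,a=h,w,a+90
    return cx,cy,w,h,(a+90)%180-90   # long-axis angle
E
python3 - <<'E'
from h import *
for n in ["top","scene"]:
    im=cv2.imread(f"pics/{n}0.png");H=hsv(im);c=arm.calibration(n)
    h,s,v=[H[...,i].astype(int) for i in range(3)]
    print(n)
    for name,m,z in [("blue",(h>95)&(h<125)&(s>120),.004),("blueTape50",(h>95)&(h<125)&(s>120),.05),("orange",(h>6)&(h<16)&(s>190)&(v>140),.05),("white",(s<60)&(v>150),.05),("white_h",(s<60)&(v>150),.044),("yellow",(h>20)&(h<32)&(s>120),.048),("yellow.004",(h>20)&(h<32)&(s>120),.004)]:
        for b in blobs(m,60):
            P=cast(b,z,c); print(name,b.mean(0).round(0),len(b),np.round(rect(P),1))
E
```

```text
top
blue [255. 241.] 96 [605.6 167.6  93.1  21.5 -74.5]
blue [437. 283.] 373 [ 517.5 -232.6  277.5  138.3   -5.4]
blueTape50 [255. 241.] 96 [595.2 162.6  89.7  20.7 -74.5]
blueTape50 [437. 283.] 373 [ 510.4 -222.7  267.2  133.2   -5.4]
orange [341. 216.] 89 [650.3 -21.1  85.9  20.3  73.5]
white [332. 338.] 83 [391.5  -1.3  69.3  43.3 -38.6]
white [434. 282.] 172 [ 510.1 -214.9  117.2   27.9  -11.8]
white [262. 267.] 102 [539.3 147.2  71.6  46.1 -74.3]
white [333. 242.] 98 [594.9  -4.4  71.8  46.   73.3]
white [412. 157.] 84 [ 786.4 -177.7   72.7   46.3  -32.4]
white [318. 148.] 89 [807.3  29.9  69.4  43.3 -71.6]
white [471.  63.] 114 [1016.7 -323.1   48.8   47.    -6.4]
white [58. 60.] 106 [1020.7  630.8   46.9   40.7   26.6]
white [593.  55.] 176 [1038.3 -608.4   95.4   44.9   17.3]
white [461.  45.] 62 [1062.  -302.2   53.9   23.5  -43.3]
white [413.  54.] 300 [1033.3 -187.   172.3   87.2  -57.3]
white [58. 40.] 54 [1072.4  633.9   36.5   29.   -78. ]
white [16. 51.] 252 [1039.5  738.5  120.    72.9  -32.2]
white [565.  33.] 68 [1097.6 -548.3   64.7   26.8  -18.5]
white [180.  49.]
[... 2723 characters left out ...]
371. 182.] 79 [384.9  -5.3  69.9  42.2 -38.5]
white_h [267. 172.] 122 [ 513.4 -213.2  115.1   29.9  -11.8]
white_h [612.  96.] 119 [-331.2  260.7  151.6   39.3   89.6]
white_h [615.  77.] 110 [-439.5  227.2  143.9   52.1   89.5]
white_h [618.  57.] 102 [-564.   189.8  136.4   62.9   89.5]
white_h [584.  19.] 322 [-731.1  -32.   411.5  269.6  -70.2]
yellow [252. 298.] 202 [799.3  37.5 150.  111.9  18.1]
yellow [237. 191.] 72 [ 605.1 -212.8   84.7   55.3   75. ]
yellow [373. 197.] 171 [422.   28.4 171.5 103.6  51.1]
yellow.004 [252. 298.] 202 [775.4   6.9 157.9 117.8  18.1]
yellow.004 [237. 191.] 72 [ 570.8 -256.7   89.2   58.2   75. ]
yellow.004 [373. 197.] 171 [377.9  -2.6 180.6 109.1  51.1]
```

```bash
python3 -c "
import cv2
a=cv2.imread('pics/top0.png');cv2.imwrite('pics/crop1.png',cv2.resize(a[195:355,300:480],None,fx=4,fy=3.7,interpolation=cv2.INTER_CUBIC)[:600])
a=cv2.imread('pics/scene0.png');cv2.imwrite('pics/crop2.png',cv2.resize(a[140:280,190:350],None,fx=4,fy=4,interpolation=cv2.INTER_CUBIC)[:600])"
cat >> h.py <<'E'
def th(s=None):
    s=s or arm.sense(); w,x,y,z=s['orientation']
    return np.degrees(np.arctan2(2*(x*y+w*z),1-2*(y*y+z*z)))
def delta(x,y,z,ang):
    s=arm.sense(); t=th(s); r=np.radians(t); d=np.array([x,y,z])-s['eef_pos']
    print('pos',np.round(s['eef_pos'],4),'ang %.2f'%t,'w %.4f'%s['grip_width'],'t %.2f'%s['time'],'F',np.round(s['ft_force'],1))
    print('units xyz/turn',np.round([(d[0]*np.cos(r)+d[1]*np.sin(r))/.025,(d[0]*np.sin(r)-d[1]*np.cos(r))/.025,-d[2]/.025,-(((ang-t)+180)%360-180)/6],3))
E
python3 -c "
from h import *
delta(.526,-.2186,.12,-11.8)"
python3 -m creep '[[1,0,0,0,0.5],[1,0,0,0,1],[1,0,0,0,1],[1,0,0,0,1],[1,0,0,0,1],[1,0,0,0,1],[1,0,0,0,0.9],[1,0.2,-0.5,0,0],[1,0.3,-0.9,0,0],[1,0.3,-1,0,0],[1,0.3,-1,0,0],[1,0.3,-1,0,0]]'
python3 -c "
from h import *
delta(.526,-.2186,.12,-11.8)"
```

```text
pos [ 0.3012 -0.6037  0.2307] ang 26.51 w 0.0857 t 0.10 F [-0.1  0.   0.5]
units xyz/turn [14.923 -9.769  4.427  6.386]
time: 1.3
eef_pos: [0.3591, -0.5015, 0.2311]
orientation: [-0.0, 0.995, -0.102, -0.0]
ft_force: [0.2, -0.9, 0.2]
grip_width: 0.0855
pos [ 0.3591 -0.5015  0.2311] ang -11.65 w 0.0855 t 1.30 F [ 0.2 -0.9  0.2]
units xyz/turn [  4.252 -12.433   4.445   0.024]
```

View pics/crop1.png

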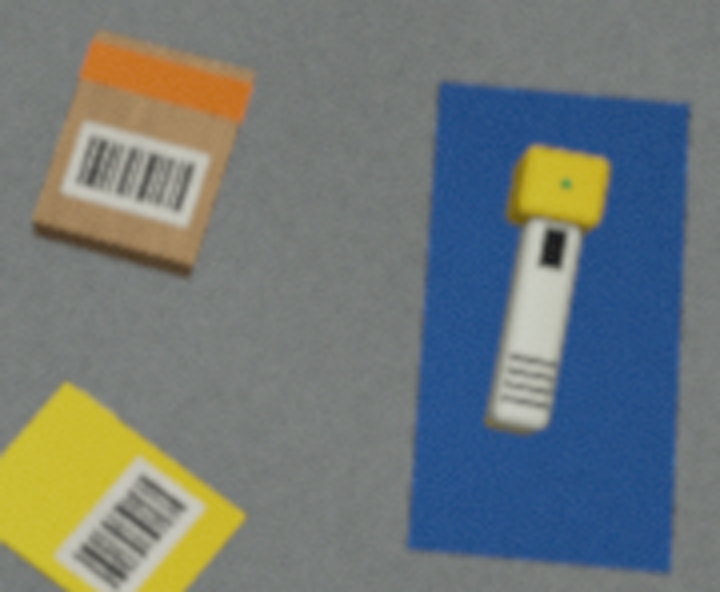

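View pics/crop2.png

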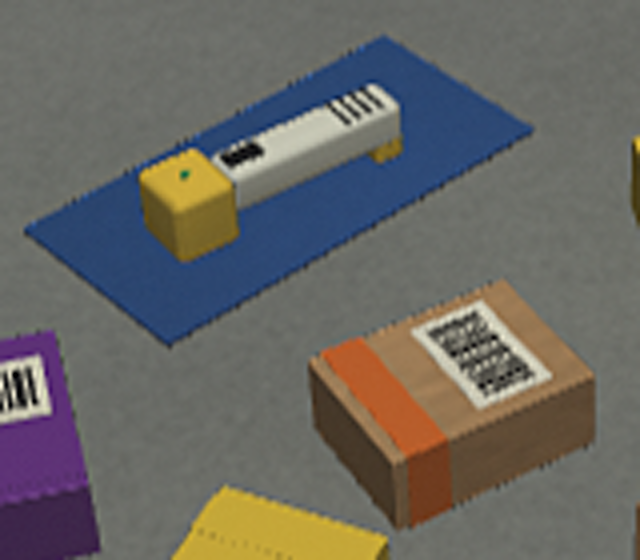

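The crops show the orange-taped brown parcel at top px (333,242) and the scanner on the mat, with its yellow head at px (439,246) towards +x. Both agree with the measured rectangles. Next I'll move above the grip point.

```bash
python3 -m creep '[[1,0.33,-1,0.3,0],[1,0.33,-1,0.3,0],[1,0.33,-1,0.3,0],[1,0.33,-1,0.3,0],[1,0.33,-1,0.3,0],[1,0.33,-1,0.3,0],[1,0.33,-1,0.3,0],[1,0.33,-1,0.3,0],[1,0.33,-1,0.3,0],[1,0.33,-1,0.3,0],[1,0.33,-0.9,0.3,0],[1,0.3,-0.8,0.3,0],[1,0.2,-0.5,0.2,0],[1,0.1,-0.2,0.1,0],[1,0,0,0,0]]'
python3 - <<'E'
from h import *
delta(.526,-.2186,.12,-11.8)
c=arm.calibration("wrist"); im=arm.camera("wrist"); cv2.imwrite("pics/w1.png",im)
np.save("w1.npy",c['pose']); print({k:c[k] for k in ['fx','fy','cx','cy']}, c['pose'].round(3))
cv2.imwrite("pics/top1.png",arm.camera("top"))
E
```

```text
time: 2.8
eef_pos: [0.5256, -0.2215, 0.1336]
orientation: [-0.0, 0.995, -0.103, -0.0]
ft_force: [-0.2, -0.2, -0.1]
grip_width: 0.0853
pos [ 0.5256 -0.2215  0.1336] ang -11.78 w 0.0853 t 2.80 F [-0.2 -0.2 -0.1]
units xyz/turn [-0.007 -0.116  0.543  0.003]
{'fx': 371.64829954431775, 'fy': 371.64829954431775, 'cx': 320.4993043326156, 'cy': 243.5167963911606} [[-0.202 -0.931 -0.305  0.603]
 [-0.979  0.192  0.064 -0.237]
 [-0.001  0.312 -0.95   0.277]
 [ 0.     0.     0.     1.   ]]
```

View pics/w1.png

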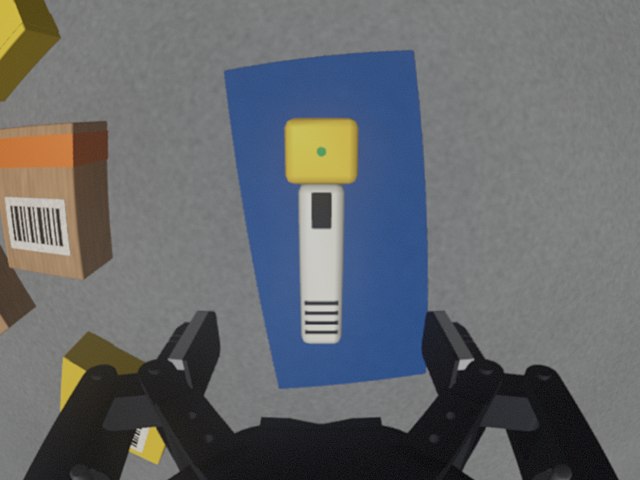

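The wrist view shows the scanner at px (321,150)–(321,340) centred between the fingers. I'll measure it from here with the fisheye model.

```bash
cat >> h.py <<'E'
def castw(uv,z,c,pose):
    uv=np.atleast_2d(uv).astype(float); a=uv-[c['cx'],c['cy']]; r=np.linalg.norm(a,axis=1)+1e-9
    t=r/c['fx']; dd=np.c_[a*(np.sin(t)/r)[:,None],np.cos(t)]@pose[:3,:3].T
    o=pose[:3,3]; return (o+dd*((z-o[2])/dd[:,2])[:,None])[:,:2]
E
python3 - <<'E'
from h import *
im=cv2.imread("pics/w1.png");H=hsv(im);c=arm.calibration("wrist");p=np.load("w1.npy")
h,s,v=[H[...,i].astype(int) for i in range(3)]
for name,m,zs in [("white",(s<60)&(v>150),(.042,.044,.048)),("yellow",(h>20)&(h<32)&(s>120),(.048,)),("green",(h>50)&(h<90)&(s>80),(.048,)),("blue",(h>95)&(h<125)&(s>120),(.004,))]:
    for b in blobs(m,20):
        if name!="blue" and not(260<b[:,0].mean()<380): continue
        for z in zs: print(name,z,b.mean(0).round(0),np.round(rect(castw(b,z,c,p)),1))
E
```

```text
white 0.042 [320. 280.] [ 508.6 -217.5  117.7   27.8  -11.6]
white 0.044 [320. 280.] [ 509.4 -217.6  116.7   27.6  -11.6]
white 0.048 [320. 280.] [ 511.  -218.   114.7   27.1  -11.6]
yellow 0.048 [321. 150.] [ 587.8 -234.2   44.    39.8   78.4]
green 0.048 [321. 151.] [ 587.5 -234.5    4.3    4.3  -11.6]
blue 0.004 [335. 213.] [ 515.1 -233.5  278.5  139.3   -5.2]
```

```bash
python3 -m creep '[[1,0,-0.08,0.5,0],[1,0,0,0.8,0],[1,0,0,0.9,0],[1,0,0,0.9,0],[1,0,0,0.7,0],[1,0,0,0.5,0],[1,0,0,0.3,0],[1,0,0,0.2,0],[1,0,0,0.1,0],[1,0,0,0,0]]' 40
python3 -c "
from h import *
delta(.5252,-.2195,.010,-11.7)"
```

```text
time: 3.9
eef_pos: [0.5261, -0.2201, 0.0115]
orientation: [0.0, 0.995, -0.104, 0.0]
ft_force: [-0.6, 0.2, 0.4]
grip_width: 0.0856
pos [ 0.5261 -0.2201  0.0115] ang -11.89 w 0.0856 t 3.90 F [-0.6  0.2  0.4]
units xyz/turn [-0.042 -0.015  0.061 -0.031]
```

```bash
python3 -m creep '[[0.7,0,0,0.05,0],[0.55,0,0,0,0],[0.45,0,0,0,0],[0.4,0,0,0,0],[0.35,0,0,0,0],[0.3,0,0,0,0],[0.2,0,0,0,0],[0.1,0,0,0,0],[0,0,0,0,0],[0,0,0,0,0],[0,0,0,0,0],[0,0,0,0,0]]' 45
python3 -c "
from h import *
delta(.5252,-.2195,.010,-11.7)"
```

```text
time: 5.1
eef_pos: [0.5261, -0.2202, 0.0104]
orientation: [0.0, 0.995, -0.104, 0.0]
ft_force: [-1.5, -0.8, 6.1]
grip_width: 0.0295
pos [ 0.5261 -0.2202  0.0104] ang -11.90 w 0.0295 t 5.10 F [-1.5 -0.8  6.1]
units xyz/turn [-0.04  -0.02   0.016 -0.034]
```

```bash
python3 -m creep '[[0,0,0,-0.2,0],[0,0,0,-0.5,0],[0,0,0,-0.8,0],[0,0,0,-1,0],[0,0,0,-1,0],[0,0,0,-1,0],[0,0,0,-1,0],[0,0,0,-0.7,0],[0,0,0,-0.3,0],[0,0,0,0,0]]' 60
python3 - <<'E'
from h import *
delta(.5311,.0147,.1567,-16.8)
c=arm.calibration("wrist");np.save("w2.npy",c['pose']); cv2.imwrite("pics/w2.png",arm.camera("wrist"))
cv2.imwrite("pics/scene2.png",arm.camera("scene"));cv2.imwrite("pics/top2.png",arm.camera("top"))
E
```

```text
time: 6.1
eef_pos: [0.5263, -0.2201, 0.1738]
orientation: [0.0, 0.995, -0.104, 0.001]
ft_force: [-0.4, -0.6, -2.7]
grip_width: 0.0291
pos [ 0.5263 -0.2201  0.1738] ang -11.89 w 0.0291 t 6.10 F [-0.4 -0.6 -2.7]
units xyz/turn [-1.748 -9.23   0.683  0.818]
```

View pics/w2.png

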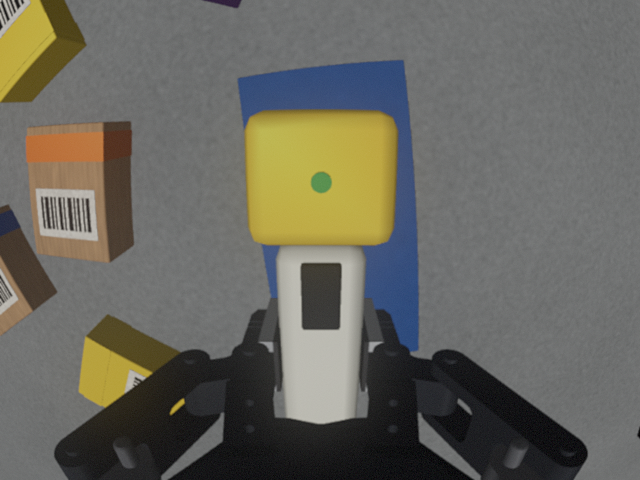

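View pics/scene2.png

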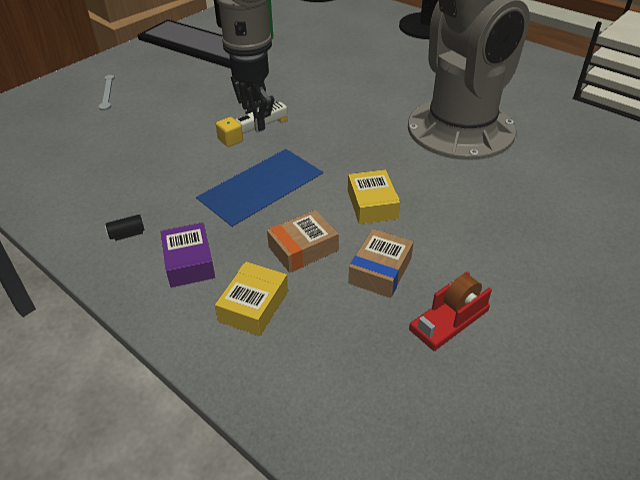

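The scanner is held and looks level: head at px (321,180) in the wrist view, at (229,130) in the scene view. I'll triangulate the green dot to check the hold.

```bash
cat > dot.py <<'E'
from h import *
import sys
def dot(tag,s):
    rays=[]
    for n in ["top","scene","wrist"]:
        im=cv2.imread(f"pics/{n if n!='wrist' else 'w'}{tag}.png");c=arm.calibration(n);H=hsv(im)
        h,sa,v=[H[...,i].astype(int) for i in range(3)]
        y=((h>20)&(h<32)&(sa>100)).astype(np.uint8)
        g=(h>38)&(h<90)&(sa>70)&(v>60)&(cv2.dilate(y,np.ones((5,5)))>0)
        bs=blobs(g,1)
        bs=[b for b in bs if not(n!="wrist" and b[:,1].mean()<60)]
        # expected location near TCP
        for b in bs:
            uv=b.mean(0); pose=np.load(f"w{tag}.npy") if n=="wrist" else c['pose']
            f=castw if n=="wrist" else None
            P0=castw(uv,.2,c,pose)[0] if n=="wrist" else cast(uv,.2,c)[0]
            o=pose[:3,3]; d=np.r_[P0,.2]-o; d/=np.linalg.norm(d)
            dist=np.linalg.norm(np.cross(s['eef_pos']-o,d)); print(n,uv.round(1),len(b),dist.round(3))
            if dist<.12: rays.append((n,o,d))
    return rays
tag=sys.argv[1]; s=arm.sense(); R=dot(tag,s)
def tri(R):
    A=sum(np.eye(3)-np.outer(d,d) for _,o,d in R); b=sum((np.eye(3)-np.outer(d,d))@o for _,o,d in R); return np.linalg.solve(A,b)
for sel in (["top","scene"],["top","scene","wrist"]):
    r=[q for q in R if q[0] in sel]
    if len(r)<2: continue
    X=tri(r); t=np.radians(th(s)); e=X-s['eef_pos']
    print(sel,'dot',X.round(4),'in tool x,y,up mm',np.round([1e3*(e[0]*np.cos(t)+e[1]*np.sin(t)),1e3*(e[0]*np.sin(t)-e[1]*np.cos(t)),1e3*e[2]],1))
E
python3 dot.py 2
```

```text
wrist [320.8 182.2] 57 0.057
```

```bash
python3 - <<'E'
from h import *
s=arm.sense();t=np.radians(th(s))
c=arm.calibration("wrist");p=np.load("w2.npy")
for z in (.0336,.0376,.0416):
    e=castw([320.8,182.2],s['eef_pos'][2]+z,c,p)[0]-s['eef_pos'][:2]
    print(z,1e3*(e[0]*np.cos(t)+e[1]*np.sin(t)),1e3*(e[0]*np.sin(t)-e[1]*np.cos(t)))
for n,x0,y0 in [("top",0,0),("scene",0,0)]:
    im=cv2.imread(f"pics/{n}2.png");H=hsv(im);h,sa,v=[H[...,i].astype(int) for i in range(3)]
    for b in blobs((h>20)&(h<32)&(sa>100),60): print(n,b.mean(0).round(0),b.min(0),b.max(0))
a=cv2.imread("pics/scene2.png")[80:170,190:310];cv2.imwrite("pics/c3.png",cv2.resize(a,None,fx=6,fy=6,interpolation=cv2.INTER_CUBIC))
a=cv2.imread("pics/top2.png")[180:300,390:500];cv2.imwrite("pics/c4.png",cv2.resize(a,None,fx=5,fy=5,interpolation=cv2.INTER_CUBIC))
E
```

```text
0.0336 62.91262039827818 -0.2590643694235818
0.0376 63.516304828981006 -0.2609451090263455
0.0416 64.11998925968382 -0.26282584862913694
top [325. 333.] [290 298] [361 368]
top [448. 225.] [442 215] [457 239]
top [320. 159.] [293 126] [347 191]
scene [252. 298.] [215 261] [287 335]
scene [373. 196.] [348 169] [399 223]
scene [229. 131.] [216 117] [242 146]
```

View pics/c3.png

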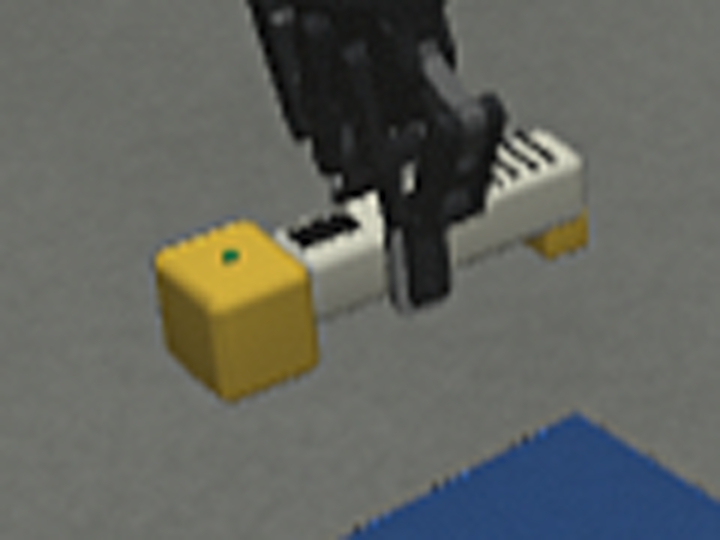

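View pics/c4.png

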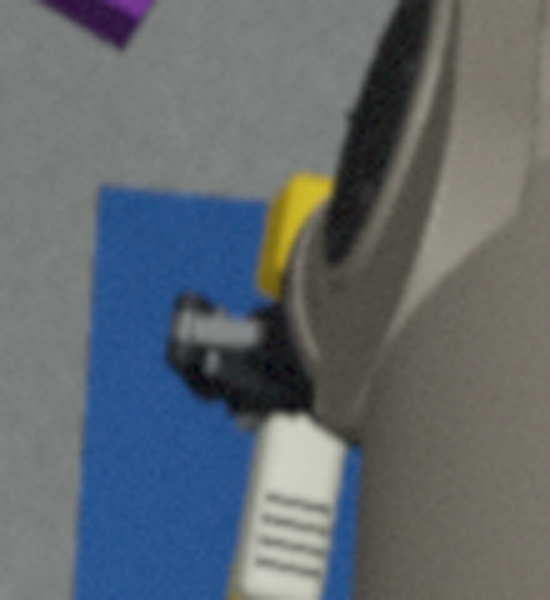

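```bash
python3 - <<'E'
from h import *
s=arm.sense();t=np.radians(th(s));c=arm.calibration("scene")
for z in (.0336,.0376,.0416):
    e=cast([228.3,122.7],s['eef_pos'][2]+z,c)[0]-s['eef_pos'][:2]
    print(z,1e3*(e[0]*np.cos(t)+e[1]*np.sin(t)),1e3*(e[0]*np.sin(t)-e[1]*np.cos(t)))
o=65; a=np.radians(-16.8)
delta(.5943-.065*np.cos(a),-.0044-.065*np.sin(a),.1567,-16.8)
E
```

```text
0.0336 62.061013865325386 3.2922380062625836
0.0376 64.90079313106932 -2.4780520468212863
0.0416 67.74057239681338 -8.24834209990518
pos [ 0.5254 -0.2198  0.1717] ang -11.88 w 0.0290 t 6.25 F [-0.2  0.5 -2.3]
units xyz/turn [-1.668 -9.221  0.599  0.82 ]
```

```bash
python3 -m creep '[[0,0,0,0,0.4],[0,0,0,0,0.42],[0,-0.1,-0.3,0,0],[0,-0.2,-0.7,0,0],[0,-0.25,-0.9,0,0],[0,-0.25,-0.95,0.05,0],[0,-0.25,-0.95,0.05,0],[0,-0.25,-0.95,0.1,0],[0,-0.25,-0.95,0.1,0],[0,-0.25,-0.95,0.1,0],[0,-0.25,-0.95,0.1,0],[0,-0.2,-0.7,0.05,0],[0,-0.15,-0.5,0.05,0],[0,-0.05,-0.2,0,0],[0,0,0,0,0],[0,0,0,0,0]]'
python3 - <<'E'
from h import *
a=np.radians(-16.8)
delta(.5943-.065*np.cos(a),-.0044-.065*np.sin(a),.1567,-16.8)
c=arm.calibration("wrist");np.save("w3.npy",c['pose']); cv2.imwrite("pics/w3.png",arm.camera("wrist"))
cv2.imwrite("pics/scene3.png",arm.camera("scene"))
E
```

```text
time: 7.85
eef_pos: [0.5324, 0.0122, 0.1575]
orientation: [0.0, 0.989, -0.146, -0.0]
ft_force: [0.3, 0.1, -1.8]
grip_width: 0.0291
pos [0.5324 0.0122 0.1575] ang -16.84 w 0.0291 t 7.85 F [ 0.3  0.1 -1.8]
units xyz/turn [-0.037 -0.079  0.034 -0.007]
```

View pics/w3.png

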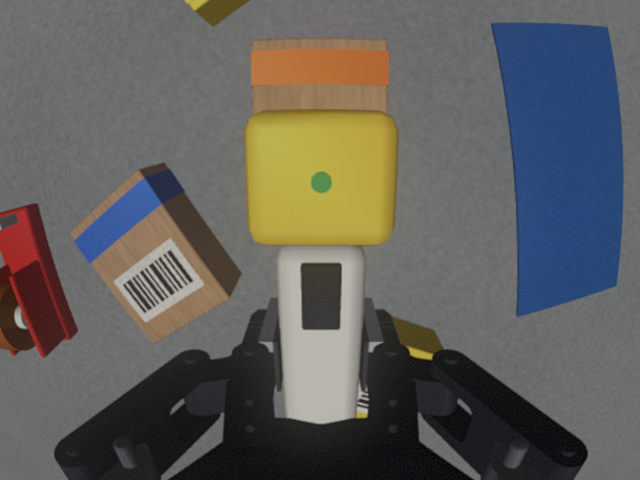

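View pics/scene3.png

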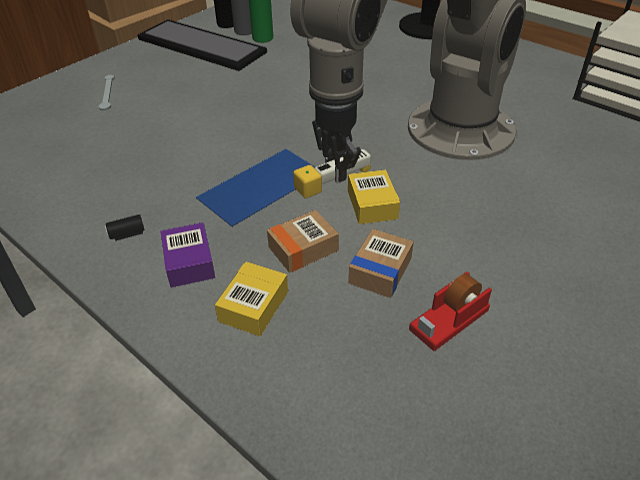

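The wrist view shows the scanner head squarely over the orange-taped parcel, with the axis at px 321 against the carton centreline at about 320. The blue parcel is off to the left. I'll check the x alignment in the same camera.

```bash
python3 - <<'E'
from h import *
im=cv2.imread("pics/w3.png");H=hsv(im);c=arm.calibration("wrist");p=np.load("w3.npy")
h,s,v=[H[...,i].astype(int) for i in range(3)]
for b in blobs((h>6)&(h<16)&(s>170)&(v>140),400):
    r=rect(castw(b,.05,c,p)); print(b.mean(0),np.round(r,1))
u=np.array([np.cos(np.radians(-16.8)),np.sin(np.radians(-16.8))])
# carton +x top edge (row ~40 at col 320)
for row in (39,41,52): 
    e=castw([320,row],.05 if row<45 else .05,c,p)[0]; print(row,'edge',e.round(4),'code est',(e-.078*u).round(4))
print('dot',castw([320.8,182.2],.1575+.037,c,p)[0].round(4))
E
python3 -c "
import cv2;a=cv2.imread('pics/w3.png')[20:120,230:410];cv2.imwrite('pics/c5.png',cv2.resize(a,None,fx=4,fy=4))"
```

```text
[323.45224719  66.53370787] [645.  -29.7  72.3  23.2  73.4]
39 edge [ 0.6654 -0.027 ] code est [ 0.5908 -0.0045]
41 edge [ 0.6641 -0.0266] code est [ 0.5894 -0.0041]
52 edge [ 0.6566 -0.0244] code est [ 0.5819 -0.0019]
dot [ 0.5926 -0.0057]
```

View pics/c5.png

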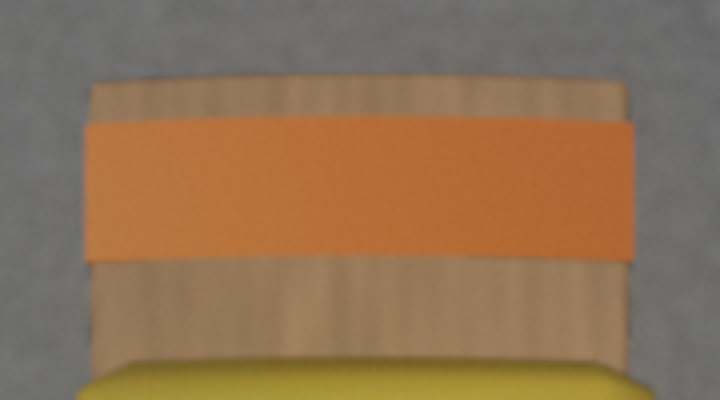

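Edge row 39 puts the code within about 2 mm of the window. I'll trim slightly and hold.

```bash
python3 -m creep '[[0,-0.06,-0.06,0.03,0],[0,0,0,0,0],[0,0,0,0,0],[0,0,0,0,0],[0,0,0,0,0],[0,0,0,0,0],[0,0,0,0,0],[0,0,0,0,0],[0,0,0,0,0],[0,0,0,0,0],[0,0,0,0,0],[0,0,0,0,0],[0,0,0,0,0],[0,0,0,0,0],[0,0,0,0,0],[0,0,0,0,0],[0,0,0,0,0],[0,0,0,0,0],[0,0,0,0,0],[0,0,0,0,0]]'
python3 - <<'E'
from h import *
a=np.radians(-16.8)
delta(.5943-.065*np.cos(a),-.0044-.065*np.sin(a),.1567,-16.8)
print(np.abs(arm.sense()['joint_velocities']).max())
cv2.imwrite("pics/scene3b.png",arm.camera("scene"))
im=cv2.imread("pics/scene3b.png")[130:290,260:420];cv2.imwrite("pics/c6.png",cv2.resize(im,None,fx=3.7,fy=3.7,interpolation=cv2.INTER_CUBIC))
E
```

```text
time: 9.95
eef_pos: [0.5314, 0.015, 0.1569]
orientation: [-0.0, 0.989, -0.146, 0.0]
ft_force: [0.1, 0.0, -2.0]
grip_width: 0.0292
pos [0.5314 0.015  0.1569] ang -16.81 w 0.0292 t 9.95 F [ 0.1  0.  -2. ]
units xyz/turn [ 0.032  0.014  0.006 -0.001]
0.0020183198505845964
```

View pics/c6.png

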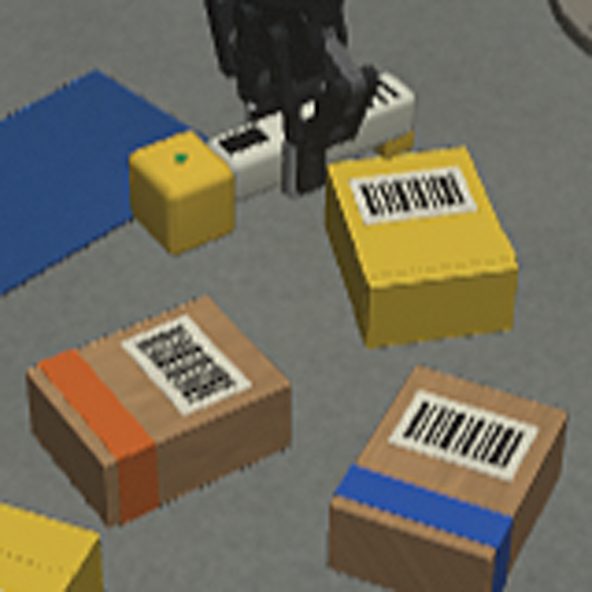

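```bash
python3 -m creep '[[0,0,0,0,0],[0,0,0,0,0],[0,0,0,0,0],[0,0,0,0,0],[0,0,0,0,0],[0,0,0,0,0],[0,0,0,0,0],[0,0,0,0,0],[0,0,0,0,0],[0,0,0,0,0],[0,0,0,-0.2,-0.3],[0,0,0,-0.4,-0.5],[0,0,0,-0.4,-0.5],[0,0,0,-0.2,-0.4],[0,0,0,0,-0.22],[0,0,0,0,0]]'
python3 - <<'E'
from h import *
e=cast([308.6,172.7],.1569+.0376,arm.calibration("scene"))[0]; print('scene dot',e)
delta(.5153,-.2320,.10,-5.3)
E
```

```text
time: 11.6
eef_pos: [0.5313, 0.0149, 0.1867]
orientation: [-0.0, 0.999, -0.046, -0.0]
ft_force: [-0.5, 0.2, -1.7]
grip_width: 0.0289
scene dot [ 0.59463884 -0.00158721]
pos [0.5313 0.0149 0.1867] ang -5.28 w 0.0289 t 11.60 F [-0.5  0.2 -1.7]
units xyz/turn [2.720e-01 9.894e+00 3.466e+00 3.000e-03]
```

```bash
python3 -m creep '[[0,0,0.3,0,0],[0,0.02,0.7,0,0],[0,0.03,0.9,0,0],[0,0.03,0.95,0,0],[0,0.03,0.95,0,0],[0,0.03,0.95,0.1,0],[0,0.03,0.95,0.3,0],[0,0.03,0.95,0.5,0],[0,0.03,0.95,0.6,0],[0,0.03,0.9,0.6,0],[0,0.02,0.7,0.6,0],[0,0,0.5,0.5,0],[0,0,0.2,0.2,0],[0,0,0,0,0],[0,0,0,0,0]]'
python3 - <<'E'
from h import *
delta(.5153,-.2320,.0115,-5.3)
c=arm.calibration("wrist");np.save("w4.npy",c['pose']); cv2.imwrite("pics/w4.png",arm.camera("wrist"))
E
```

```text
time: 13.1
eef_pos: [0.5159, -0.2314, 0.1022]
orientation: [-0.0, 0.999, -0.046, 0.0]
ft_force: [0.2, 0.8, -2.7]
grip_width: 0.0291
pos [ 0.5159 -0.2314  0.1022] ang -5.26 w 0.0291 t 13.10 F [ 0.2  0.8 -2.7]
units xyz/turn [-0.023  0.025  3.627  0.007]
```

View pics/w4.png

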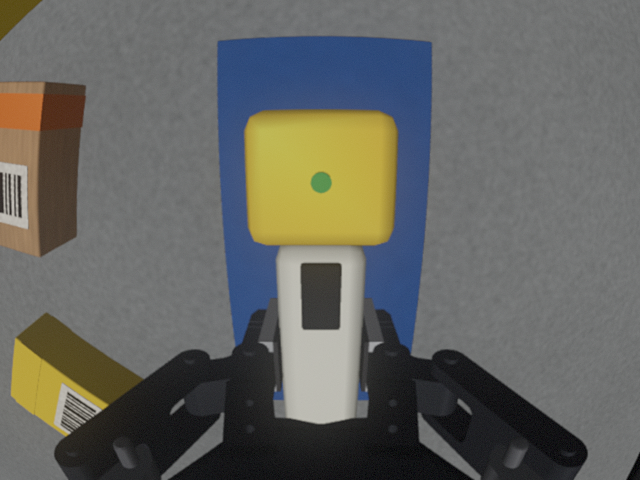

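The scanner is aligned with the mat: mat edges at px 218 and 432, scanner axis at 321, so about 2 mm off-centre. I'll trim that and lower gently.

```bash
python3 -m creep '[[0,-0.02,0.07,0.4,0],[0,0,0,0.7,0],[0,0,0,0.8,0],[0,0,0,0.6,0],[0,0,0,0.4,0],[0,0,0,0.3,0],[0,0,0,0.2,0],[0,0,0,0.1,0],[0,0,0,0.05,0],[0,0,0,0,0],[0,0,0,0,0]]'
python3 -c "
from h import *
delta(.5153,-.2330,.0107,-5.3)"
```

```text
time: 14.25
eef_pos: [0.5151, -0.2339, 0.0134]
orientation: [0.0, 0.999, -0.046, 0.0]
ft_force: [-0.8, 0.0, -2.8]
grip_width: 0.0292
pos [ 0.5151 -0.2339  0.0134] ang -5.29 w 0.0292 t 14.25 F [-0.8  0.  -2.8]
units xyz/turn [ 0.003 -0.037  0.11   0.002]
```

```bash
python3 -m creep '[[0,0,0,0.05,0],[0,0,0,0.03,0],[0,0,0,0.03,0],[0,0,0,0,0],[0,0,0,0,0]]'
python3 -c "
from h import *
delta(.5153,-.2330,.0107,-5.3)"
```

```text
time: 14.75
eef_pos: [0.5149, -0.2338, 0.0104]
orientation: [-0.0, 0.999, -0.046, 0.0]
ft_force: [-1.6, 0.7, 2.9]
grip_width: 0.0292
pos [ 0.5149 -0.2338  0.0104] ang -5.29 w 0.0292 t 14.75 F [-1.6  0.7  2.9]
units xyz/turn [ 0.011 -0.035 -0.011  0.002]
```

Contact is felt, with the wrist force up by about 5 N. I'll release gradually and then retreat.

```bash
python3 -m creep '[[0.35,0,0,0,0],[0.4,0,0,0,0],[0.45,0,0,0,0],[0.55,0,0,0,0],[0.7,0,0,0,0],[0.9,0,0,0,0],[1,0,0,0,0],[1,0,0,0,0],[1,0,0,0,0],[1,0,0,-0.2,0],[1,0,0,-0.5,0],[1,0,0,-0.8,0],[1,0,0,-1,0],[1,0,0,-1,0],[1,0,0,-1,0],[1,0,0,-0.5,0],[1,0,0,-0.2,0],[1,0,0,0,0]]' 20
python3 - <<'E'
from h import *
delta(.5153,-.2330,.14,-5.3)
c=arm.calibration("wrist");p=c['pose']; im=arm.camera("wrist");cv2.imwrite("pics/w5.png",im)
H=hsv(im);h,s,v=[H[...,i].astype(int) for i in range(3)]
for name,m,z in [("white",(s<60)&(v>150),.044),("yellow",(h>20)&(h<32)&(s>120),.048),("blue",(h>95)&(h<125)&(s>120),.004)]:
    for b in blobs(m,2000): print(name,b.mean(0).round(0),np.round(rect(castw(b,z,c,p)),1))
cv2.imwrite("pics/scene5.png",arm.camera("scene"))
E
```

```text
time: 16.55
eef_pos: [0.515, -0.2339, 0.1408]
orientation: [0.0, 0.999, -0.046, 0.0]
ft_force: [-0.1, -0.0, -0.3]
grip_width: 0.0858
pos [ 0.515  -0.2339  0.1408] ang -5.29 w 0.0858 t 16.55 F [-0.1 -0.  -0.3]
units xyz/turn [ 0.007 -0.036  0.03   0.002]
white [319. 276.] [ 498.5 -231.3  116.2   27.4   -5.2]
white [ 29. 181.] [591.2   2.7  73.3  46.3  73.4]
yellow [ 84. 351.] [432.3   7.1 174.3  90.3 -66.5]
yellow [320. 150.] [ 578.5 -239.2   43.9   40.4   84.1]
yellow [27. 20.] [716.6 -16.2  93.8  49.9  67.4]
blue [320. 204.] [ 515.1 -233.1  278.6  138.7   -5.2]
```

View pics/w5.png

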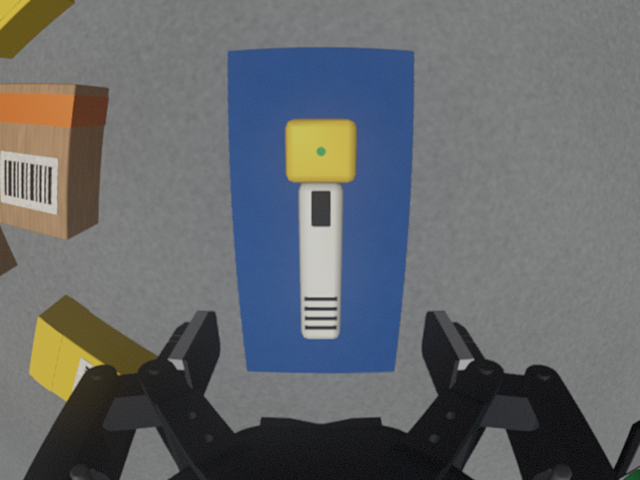

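View pics/scene5.png

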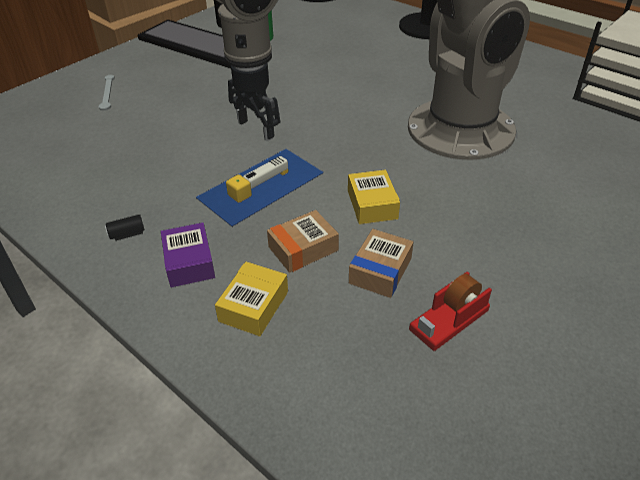

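The scanner lies level and lengthwise. Its grip point is within about 2 mm of the mat centre in the same camera, and the angles match at -5.2°. The parcels haven't moved, so I'll hand the job in.

```bash
python3 -c "
from workcell import arm
s=arm.sense();print(s['time'],s['ft_force'].round(1))
print(arm.finish_job())"
```

```text
16.65 [-0.5  0.7  0.1]
the job is handed in; nothing more can be done
None
```

I picked up the scanner, scanned the orange-taped parcel, put the scanner back in the middle of its mat and handed the job in at 16.65 s. `finish_job` gives no verdict, so my checks are the only evidence.

- **Scan:** I held the window level, by calculation about 10 cm above the orange label, for roughly 2.5 s. The handle was in line with the bars at -16.8°, and the arm was still. The position estimates from the wrist and scene cameras put the window within about 3 mm of the code's middle.
- **Put-down:** The last wrist picture shows the scanner right way up and lengthwise, at -5.2° against the mat's -5.2°. Its grip point is about 2 mm from the mat's centre. The gripper is open and clear above it.
- **Parcels:** They look unmoved in the last scene picture, and the window was never over the blue parcel's label.
- **Disagreement:** The wrist camera read 2–3 mm different in x and y from the top and scene cameras, about the size of the stated calibration error. I used values in between, plus same-camera comparisons for the final trims. In the held position, the top camera could not see the scanner's green dot because the arm was in the way.

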